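Click the photometer's filter lever to its third notch and start the reading

ROBOT

A 6-joint arm with a two-finger parallel gripper is mounted at the origin on the work surface. World frame = base frame: x ahead of the robot, y to its left, z up, the work surface at z = 0. Lengths are in m, angles in rad, forces in N, time in s.
With the tool pointing down it reaches from about 0.3 to 0.875 m from the base axis. Payload 6.4 kg.
Tool frame: the origin (TCP) lies midway between the tips of the shut fingers; the grasp point (between the pads) lies ctrl.grip_depth behind it (ctrl.grip_depth is the distance from the TCP to the grasp point, in m); x points along the fingers, y is the direction in which the jaws open and shut, and the axes are right-handed (so a half turn about x gives the same grasp; the last joint's range is limited). The gripper opens to 85 mm and grips with 20 to 120 N. Pads are 22 mm wide; open, the fingers measure 114 mm over their backs; the gripper's body (76 mm by 85 mm) begins 54 mm behind the grasp point. The pads swing forward as they close: fully open they stand 13 mm farther back than shut.
Start: joints at [1.107, 0.181, 1.607, -0, 1.354, -0.206], TCP at [0.147, 0.556, 0.231] pointing down, gripper open.
Joint ranges: [-2.99, 2.99], [-0.89, 2.07], [0.3, 2.58], [-1.14, 4.28], [0, 2.63], [-3.12, 3.12]. Speed limits (rad/s): [2.57, 2.57, 3.01, 3.14, 3.14, 3.14].

INTERFACE

Orientations are given as a unit quaternion [w, x, y, z].
In Python, from bench import ctrl gives the robot as it stands.
- The arm moves only by the tool carry_out, never from a script. Its argument "motion" is one flat list of numbers, 7 for each row, row after row: the turn, a rotation vector about the tool's x, y, z in degrees, then the shift along the tool's x, y, z in m, then the gripper's target within -1 to 1 (shut at 1, half-way at 0, fully open at -1). A call has 1 to 10 rows; each row shifts and turns the pose as measured when the row begins, along the tool's axes as they then stand; what a row does not reach is not made up. A row lasts 1/10 s, in which the tool goes at most 50 mm and 8.59 degrees, less where a joint would pass 70% of its speed; a pose out of reach is approached as far as the arm can. A call with a gripper value outside its range is refused whole. The fingers move at their own pace and stop on an object; the grip force is fixed at half the most. Time passes only in rows, so rows that do not move let the fingers close. It gives the time, the measured TCP pose, the force and the opening at its end, in the units of the state.
- ctrl.get_obs(): the state, without advancing time (a new reading comes with each control period).
- ctrl.camera(name): name is "scene" or "top" or "wrist"; returns the picture (420x560x3 uint8, blue, green, red); there is no depth.
- ctrl.camera_params(name): a dict with "mtx" (3x3 intrinsics, pixels), "pose" (4x4, takes a point from camera to world coordinates); the wrist camera has in their place "hand_eye" (4x4, takes a point from camera to tool coordinates, whose origin is the TCP and whose axes are the tool frame's). Camera axes: x right, y down, z forward; pixel columns grow to the right and rows downward; lengths in m; the calibration is good to about 2 mm. A picture is of the moment at which its call begins: read the wrist's pose just before it. camera_params takes no time and is no camera call.
- ctrl.hand_in(): hands the job in, once; it reports no verdict.
Trained networks look in the newest picture that a camera, given by its name, has taken for a name from the list of things; names that differ only in an ending like _2 or _b are one class to them, and where a whole thing is asked for, a point or a joint stands for the part that bears it (a point fixed in the world has none). Each returns a list of dicts, best first, with "conf" (0 to 1); they miss things now and then, are a little off and sometimes report something else, mostly with a low value. They report only what shows in the picture. A call takes as long as a camera call.
- ctrl.boxes_of(camera, thing): "point" ([x, y, z] in m, in the coordinates of the camera as it stood for that picture, good to about 4 mm: the middle of the surface that is visible of it).
- ctrl.trace(camera, thing): "pixels" (420x560 bool, what is visible of it).
- ctrl.landmark_of(camera, thing): "point" ([x, y, z] in m, in the coordinates of the camera as it stood for that picture, good to about 4 mm: a listed point, or the origin of a listed thing).
The state is a dict: "time_s": time; "q": joint angles; "dq": joint speeds; "joint_efforts": joint torques, N m; "eef_pos": TCP position; "eef_rot": TCP orientation; "wrist_force": force on the tool from outside, world axes, zero at the start; "torque": the same for the moment, N m; "opening": opening from 0.0 (shut) to 1.0 (fully open).
Only numpy, scipy, OpenCV 4.12 (cv2) and the standard library are available. Lean on these libraries where they do the work, as an engineer would, in place of code of your own. Each camera call takes 0.05 s, during which the arm holds its last target. There are 200 camera calls.

TASK

With your fingertips, push the filter lever on the white photometer module along its slot from home to its third click (home does not count) and stop there: do not pinch the lever and do not let it run past the third notch. Only then press the green button on the same module fully down with a fingertip and let it go. Leave the bottles, jar, beaker, rack and pen where they stand, and finish clear of everything.

Things in the scene. Friction and masses are not known exactly. Their poses are not given: they have to be found in the camera images.
- module_top (a point): centre of the flat top of the photometer module, a white box fixed to the table, 240 (its x) x 300 (its y) x 60 mm tall. Its z is up; the lever slides along its +y. The slot lies 20 mm towards -x of this point. Six black tick marks lie beside the slot's -x side, at y = -60 (home, with a red dot), -40, -20, 0, +20, +40 mm: one per notch, the pointer on the lever shows which. The top is clear for 80 mm behind the lever's home position (y from -150 to -70 mm)
- lever (a joint): travel of the filter lever in m: 0 at home, grows along the module's +y. It clicks into sprung notches at 0.02, 0.04, 0.06, 0.08 and 0.10 (home, 0, is a notch too, not counted as a click). Leaving a notch takes a push of about 5 to 7 N, most at the start and less and less up to the crest; half-way to the next notch (10 mm) the resistance is gone and the lever snaps forward into it by itself, and it stays there when let go. It starts at home
- lever_top (a point): centre of the top edge of the lever's crossbar, 42 mm above the module's top (module x = -20 mm, y = -60 mm + lever travel). The crossbar is 90 mm along the module's x, 18 mm thick along y, and spans from 6 to 42 mm above the module's top; its -y face, the one to push on, is red, the +y face black
- read (a joint): travel of the green push button in m: 0 up, 0.006 fully down (about 5 N), springs back
- read_top (a point): centre of the top of the green round button, 28 mm across, in a black housing on the module's top at module x = -20, y = +115 mm
- amber: small amber bottle, 36 mm across, 65 mm tall, standing loose on the far strip of the module; origin at its underside
- jar: small clear jar with blue cap, 44 mm across, 50 mm tall, standing loose on the far strip of the module; origin at its underside
- reagent_a: white reagent bottle, 60 mm across, 130 mm tall, loose on the table; origin at its underside
- reagent_b: amber reagent bottle, 60 mm across, 130 mm tall, loose on the table; origin at its underside
- beaker: clear open beaker, 70 mm across, 90 mm tall, loose on the table; origin at its underside
- rack: white sample-tube rack, 90 x 200 mm, 95 mm tall with its tubes, loose on the table; origin at its underside
- marker: blue marker pen, 12 mm thick, 120 mm long, lying on the table; origin at its lowest line, mid-length

How it is judged:
On the way, in this order (a step that is already met when the one before it is completed fails the run):
1. the lever rests in its third notch (value of joint lever between 0.056 and 0.064 m), for 0.3 s.
2. the green button is pressed fully down (all of step 1 and value of joint read above 0.005 m), for 0.05 s.
At the end, for the whole second after the job is handed in: The lever rests in its third notch (travel 0.060 m, within 4 mm), the green button is up again, and every loose thing is within 20 mm of where it started (all of step 1 and value of joint read below 0.0015 m and distance of each of amber, jar, reagent_a, reagent_b, beaker, rack, marker from where it was at the start of the episode below 0.02 m); the robot touches nothing.
It fails at once if the lever ran past the third notch (value of joint lever above 0.069 m).
It fails at once if the button was pressed while the lever was not in its third notch (value of joint read above 0.003 m and not (value of joint lever between 0.056 and 0.064 m)).
It fails at once if the lever was pinched between the fingers (contact force between the fingers and lever_red_face above 1.5 N and contact force between the fingers and lever_black_face above 1.5 N).
It fails at once if a bystander was lifted or displaced (distance of any of amber, jar, reagent_a, reagent_b, beaker, rack, marker from where it was at the start of the episode above 0.02 m).
It also fails if it takes over 56 s, if anything falls off the work surface, if the arm or the gripper's body presses on something with over 40 N, if the wrist force passes 120 N, or if a joint passes its speed limit or range.

## Working session

There is one attempt and no reset: what is moved stays moved. The work goes in short steps, Python scripts to look and compute and a tool call to move; the robot and the scene stay as the last step left them, time stands still between calls to the robot, and variables do not carry over. Pictures are saved under pics/ and viewed, about 8 in all and at most 12, crops included, and the job is handed in when it is done.

Besides the shell and the picture viewer there is one more tool, called after "Emit:" by a JSON object that holds its "op" and its "data". carry_out: Moves the arm, as the interface text tells. Its arguments: {"type":"object","properties":{"motion":{"type":"array"}},"required":["motion"]}

```bash
mkdir -p pics; ls; cat > h.py <<'E'
import numpy as np, cv2
from bench import ctrl
from scipy.spatial.transform import Rotation as R
def T():
    o=ctrl.get_obs(); M=np.eye(4); q=o['eef_rot']; M[:3,:3]=R.from_quat([q[1],q[2],q[3],q[0]]).as_matrix(); M[:3,3]=o['eef_pos']; return M
def pose(c):
    p=ctrl.camera_params(c)
    return np.array(p['pose']) if 'pose' in p else T()@np.array(p['hand_eye'])
def lm(c,P,things,f='landmark_of'):
    for t in things:
        for d in getattr(ctrl,f)(c,t)[:2]:
            print(c,t,round(d['conf'],2),np.round((P@np.append(d['point'],1))[:3],4))
E
python3 - <<'E'
from h import *
o=ctrl.get_obs(); print({k:np.round(v,3) for k,v in o.items()}); print(np.round(T(),3), ctrl.grip_depth)
for c in ['scene','top','wrist']:
    P=pose(c); im=ctrl.camera(c); cv2.imwrite(f'pics/{c}0.png',im)
    lm(c,P,['module_top','lever_top','read_top']+(['amber','jar','reagent_a','reagent_b','beaker','rack','marker'] if c!='wrist' else []))
im=np.hstack([cv2.imread('pics/scene0.png'),cv2.imread('pics/top0.png')]); cv2.imwrite('pics/a.png',cv2.resize(im,(800,300)))
E
```

```text
pics
{'time_s': np.float64(0.0), 'q': array([ 1.107,  0.182,  1.608,  0.   ,  1.354, -0.206]), 'dq': array([-0.001, -0.001,  0.001,  0.002, -0.   , -0.001]), 'joint_efforts': array([-0.0000e+00, -4.4490e+01, -3.5132e+01, -0.0000e+00,  9.0000e-03,
        0.0000e+00]), 'eef_pos': array([0.146, 0.555, 0.23 ]), 'eef_rot': array([ 0.701,  0.09 ,  0.701, -0.091]), 'wrist_force': array([-0.396,  0.479,  0.055]), 'torque': array([ 0.001,  0.008, -0.004]), 'opening': np.float64(1.0)}
[[-0.001  0.255  0.967  0.146]
 [-0.002  0.967 -0.255  0.555]
 [-1.    -0.002 -0.     0.23 ]
 [ 0.     0.     0.     1.   ]] 0.0187
scene module_top 0.72 [ 0.572  -0.0175  0.0628]
scene lever_top 0.88 [ 0.559  -0.0827  0.0998]
scene read_top 0.5 [0.5269 0.0915 0.0842]
scene amber 0.68 [ 0.6617 -0.0853  0.06  ]
scene jar 0.83 [0.6436 0.0162 0.0586]
scene reagent_a 0.68 [0.5792 0.4162 0.001 ]
scene reagent_a 0.61 [0.4563 0.4486 0.0014]
scene reagent_b 0.68 [0.5792 0.4162 0.001 ]
scene reagent_b 0.61 [0.4563 0.4486 0.0014]
scene beaker 0.69 [ 0.5533 -0.4451 -0.002 ]
scene rack 0.69 [ 3.962e-01 -4.855e-01  1.000e-04]
scene marker 0.52 [0.3684 0.3772 0.0023]
top module_top 0.63 [ 0.5687 -0.017   0.0608]
top lever_top 0.74 [ 0.5574 -0.0792  0.1013]
top read_top 0.38 [0.5285 0.0897 0.0796]
top amber 0.49 [ 0.6557 -0.0877  0.0618]
top jar 0.57 [0.6379 0.022  0.0609]
top reagent_a 0.9 [0.4515 0.4477 0.0026]
top reagent_a 0.55 [0.5822 0.4128 0.    ]
top reagent_b 0.9 [0.4515 0.4477 0.0026]
top reagent_b 0.55 [0.5822 0.4128 0.    ]
top beaker 0.88 [ 0.5435 -0.444  -0.0052]
top rack 0.79 [ 0.3916 -0.4916 -0.0062]
top marker 0.5 [0.3667 0.3733 0.0021]
top marker 0.3 [0.5774 0.4092 0.0037]
```

View pics/a.png

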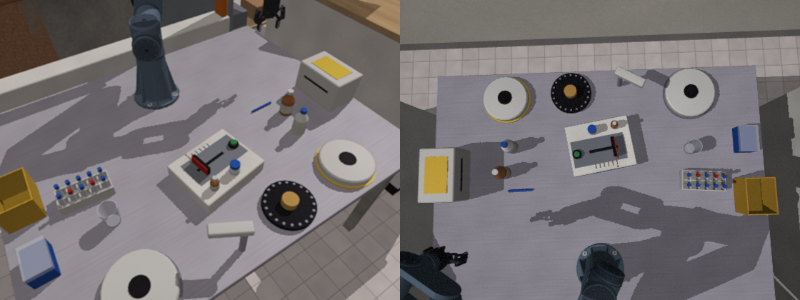

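View pics/top0.png

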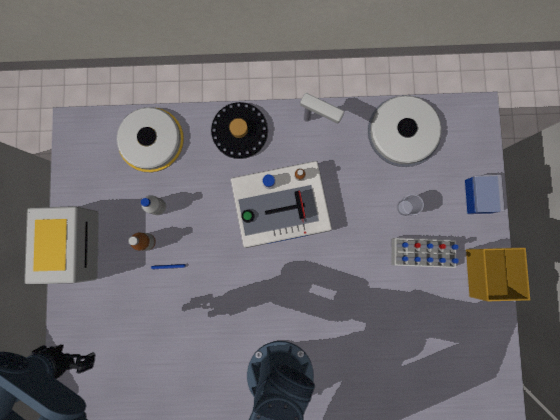

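The two views agree: the module is centred near (0.570, -0.017) at about 10° yaw, with the top at z≈0.061. The lever crossbar is at top-picture pixel (301,205), the button at (248,215), the amber bottle at (300,174) and the jar at (269,181). I'll move above the area behind the lever and shut the gripper on the way.

Emit:
{"op": "carry_out", "data": {"motion": [0,0,0,0,-0.034,0.036,1,0,0,0,0,-0.034,0.036,1,0,0,0,0,-0.034,0.036,1,0,0,0,0,-0.034,0.036,1,0,0,0,0,-0.034,0.036,1,0,0,0,0,-0.034,0.036,1,0,0,0,0,-0.034,0.036,1,0,0,0,0,-0.034,0.036,1,0,0,0,0,-0.034,0.036,1,0,0,0,0,-0.034,0.036,1]}}

```text
time_s: 2.3
eef_pos: [0.411, 0.1335, 0.2322]
eef_rot: [0.704, 0.088, 0.7, -0.085]
wrist_force: [1.8, 0.9, -0.4]
opening: -0.002
```

Emit:
{"op": "carry_out", "data": {"motion": [0,0,0,0,-0.034,0.036,1,0,0,0,0,-0.034,0.036,1,0,0,0,0,-0.034,0.036,1,0,0,0,0,-0.034,0.036,1,0,0,0,0,-0.034,0.036,1,0,0,0,0,-0.034,0.036,1,-8,0,0,0,0,0,1,-8,0,0,0,0,0,1,-8,0,0,0,0,0,1,0,0,0,0,0,0,1]}}

```text
time_s: 3.3
eef_pos: [0.5729, -0.1292, 0.2325]
eef_rot: [0.708, -0.062, 0.7, 0.063]
wrist_force: [-0.4, 0.3, 0.5]
opening: 0.001
```

```bash
python3 - <<'E'
from h import *
print(np.round(T(),3))
P=pose('wrist'); im=ctrl.camera('wrist'); cv2.imwrite('pics/w1.png',im)
lm('wrist',P,['module_top','lever_top','read_top','amber','jar'])
E
```

```text
[[ 0.011 -0.176  0.984  0.573]
 [ 0.003  0.984  0.176 -0.129]
 [-1.     0.001  0.012  0.233]
 [ 0.     0.     0.     1.   ]]
wrist module_top 0.68 [ 0.5663 -0.0192  0.0569]
wrist lever_top 0.68 [ 0.5559 -0.0793  0.1028]
wrist read_top 0.95 [0.5299 0.0927 0.083 ]
wrist amber 0.4 [ 0.5595 -0.0817  0.0986]
wrist jar 0.64 [0.6424 0.0225 0.0587]
```

View pics/w1.png

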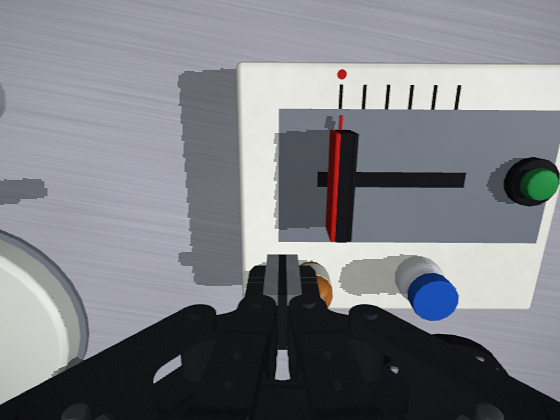

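The lever is at home: the pointer at (341,120) sits on the red-dot tick. The tool axes line up with the module, and the tips are behind the crossbar's red face. Next I'll descend to about 18 mm above the top.

Emit:
{"op": "carry_out", "data": {"motion": [0,0,0,0.04,0,-0.006,1,0,0,0,0.04,0,0,1,0,0,0,0.04,0,0,1,0,0,0,0.02,0,0,1,0,0,0,0.012,0,0,1,0,0,0,0,0,0,1]}}

```text
time_s: 4.2
eef_pos: [0.5716, -0.1292, 0.0796]
eef_rot: [0.711, -0.061, 0.698, 0.059]
wrist_force: [0.1, 0.5, 0.6]
opening: 0.003
```

```bash
python3 - <<'E'
from h import *
print(np.round(T(),3), ctrl.get_obs()['wrist_force'])
P=pose('wrist'); im=ctrl.camera('wrist'); cv2.imwrite('pics/w2.png',im)
lm('wrist',P,['module_top','lever_top','read_top'])
E
```

```text
[[ 0.019 -0.169  0.985  0.572]
 [-0.001  0.986  0.169 -0.129]
 [-1.    -0.004  0.019  0.08 ]
 [ 0.     0.     0.     1.   ]] [0.10950129 0.50199952 0.55387223]
wrist module_top 0.81 [ 0.5675 -0.0201  0.0604]
wrist lever_top 0.97 [ 0.5574 -0.079   0.1006]
```

View pics/w2.png

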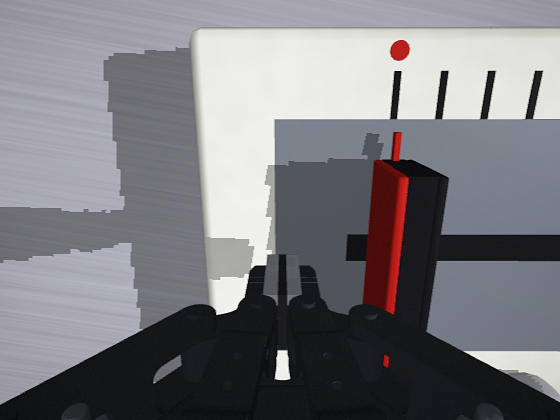

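Emit:
{"op": "carry_out", "data": {"motion": [0,0,0,0.002,0.01,0,1,0,0,0,0,0.007,0,1,0,0,0,0,0.003,0,1,0,0,0,0,0,0,1]}}

```text
time_s: 4.8
eef_pos: [0.5728, -0.1095, 0.0848]
eef_rot: [0.715, -0.063, 0.694, 0.057]
wrist_force: [-0.2, -0.8, -0.3]
opening: -0.0
```

Emit:
{"op": "carry_out", "data": {"motion": [0,0,0,0,0.002,0,1,0,0,0,0,0.002,0,1]}}

```text
time_s: 5.0
eef_pos: [0.5724, -0.1053, 0.0852]
eef_rot: [0.716, -0.063, 0.693, 0.057]
wrist_force: [0.0, 0.4, -0.3]
opening: 0.002
```

Emit:
{"op": "carry_out", "data": {"motion": [0,0,0,0,0.002,0,1,0,0,0,0,0.002,0,1]}}

```text
time_s: 5.2
eef_pos: [0.5718, -0.1018, 0.0852]
eef_rot: [0.716, -0.064, 0.693, 0.056]
wrist_force: [0.3, -7.4, -2.3]
opening: 0.001
```

Contact came at 7 N, where expected. I'll push on in small steps.

Emit:
{"op": "carry_out", "data": {"motion": [0,0.4,0,0.001,0.002,0,1,0,0.4,0,0.001,0.002,0,1,0,0.4,0,0.001,0.002,0,1]}}

```text
time_s: 5.5
eef_pos: [0.5723, -0.1016, 0.0847]
eef_rot: [0.709, -0.068, 0.7, 0.052]
wrist_force: [-2.4, -7.4, 3.1]
opening: -0.0
```

Emit:
{"op": "carry_out", "data": {"motion": [0,0.4,0,0.001,0.002,0,1,0,0.4,0,0.001,0.002,0,1]}}

```text
time_s: 5.7
eef_pos: [0.5727, -0.1017, 0.0845]
eef_rot: [0.705, -0.07, 0.704, 0.049]
wrist_force: [-2.5, -7.5, 3.6]
opening: -0.001
```

```bash
python3 - <<'E'
from h import *
print(np.round(T(),3), ctrl.get_obs()['wrist_force'])
P=pose('wrist'); im=ctrl.camera('wrist'); cv2.imwrite('pics/w3.png',im)
lm('wrist',P,['module_top','lever_top'])
E
```

```text
[[ 0.003 -0.168  0.986  0.573]
 [-0.03   0.985  0.168 -0.102]
 [-1.    -0.03  -0.003  0.084]
 [ 0.     0.     0.     1.   ]] [-2.50055138 -7.4706595   3.63026367]
wrist module_top 0.74 [ 0.566  -0.0183  0.0576]
wrist lever_top 0.91 [ 0.5558 -0.0824  0.0995]
```

View pics/w3.png

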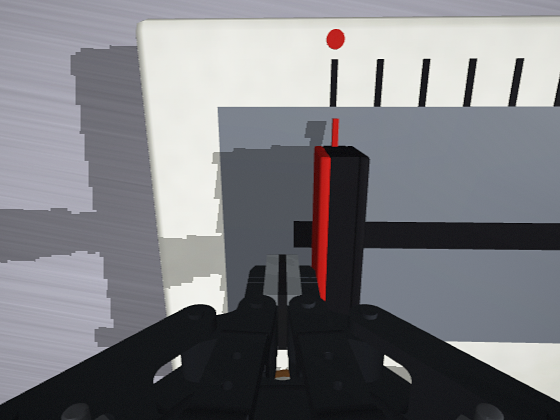

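The lever is still at home: the pointer at (335,130) is on the red-dot tick. A 2 mm step stalls at about 7.5 N, so the steps have to be slightly larger.

Emit:
{"op": "carry_out", "data": {"motion": [0,0,0.5,0.0005,0.003,0,1]}}

```text
time_s: 5.95
eef_pos: [0.5726, -0.1011, 0.0845]
eef_rot: [0.704, -0.069, 0.705, 0.051]
wrist_force: [-1.3, -9.6, -1.6]
opening: -0.003
```

Emit:
{"op": "carry_out", "data": {"motion": [0,0,0.5,0.0005,0.0035,0,1]}}

```text
time_s: 6.05
eef_pos: [0.5724, -0.1001, 0.0844]
eef_rot: [0.704, -0.067, 0.705, 0.052]
wrist_force: [-0.6, -8.9, 0.5]
opening: -0.0
```

Emit:
{"op": "carry_out", "data": {"motion": [0,0,0.5,0.0005,0.004,0,1]}}

```text
time_s: 6.15
eef_pos: [0.5721, -0.0985, 0.0843]
eef_rot: [0.704, -0.065, 0.705, 0.054]
wrist_force: [-0.9, -6.6, 1.1]
opening: -0.001
```

Emit:
{"op": "carry_out", "data": {"motion": [0,0,0.3,0.0005,0.0035,0,1]}}

```text
time_s: 6.25
eef_pos: [0.5719, -0.0971, 0.0843]
eef_rot: [0.704, -0.064, 0.705, 0.055]
wrist_force: [-0.8, -5.9, 2.6]
opening: 0.004
```

Emit:
{"op": "carry_out", "data": {"motion": [0,0,0.3,0.0005,0.0035,0,1]}}

```text
time_s: 6.35
eef_pos: [0.5716, -0.0952, 0.0842]
eef_rot: [0.704, -0.063, 0.705, 0.056]
wrist_force: [-1.1, -4.4, 2.2]
opening: -0.001
```

Emit:
{"op": "carry_out", "data": {"motion": [0,0,0,0.0005,0.003,0,1]}}

```text
time_s: 6.45
eef_pos: [0.5713, -0.0933, 0.0841]
eef_rot: [0.705, -0.063, 0.705, 0.055]
wrist_force: [-0.5, -3.5, 1.6]
opening: -0.0
```

Emit:
{"op": "carry_out", "data": {"motion": [0,0,0,0.0005,0.003,0,1]}}

```text
time_s: 6.55
eef_pos: [0.571, -0.0906, 0.0838]
eef_rot: [0.705, -0.063, 0.704, 0.054]
wrist_force: [0.5, -1.4, 0.7]
opening: -0.0
```

Emit:
{"op": "carry_out", "data": {"motion": [0,0,0,0,0.002,0,1]}}

```text
time_s: 6.65
eef_pos: [0.5705, -0.0879, 0.0835]
eef_rot: [0.705, -0.063, 0.705, 0.055]
wrist_force: [0.6, -0.2, 0.1]
opening: -0.002
```

Emit:
{"op": "carry_out", "data": {"motion": [0,0,0,0,0.001,0,1]}}

```text
time_s: 6.75
eef_pos: [0.5701, -0.0861, 0.0831]
eef_rot: [0.705, -0.062, 0.705, 0.055]
wrist_force: [0.3, 0.1, 0.4]
opening: -0.0
```

```bash
cat > look.py <<'E'
from h import *
import sys
M=T();print(np.round(M,3), ctrl.get_obs()['wrist_force'])
P=pose('wrist'); im=ctrl.camera('wrist'); cv2.imwrite(f'pics/{sys.argv[1]}.png',im)
lm('wrist',P,['module_top','lever_top','read_top'])
E
python3 look.py w4; python3 - <<'E'
# pointer vs ticks: print columns of red pointer and black ticks
import cv2,numpy as np
im=cv2.imread('pics/w4.png').astype(int)
b,g,r=im[...,0],im[...,1],im[...,2]
red=(r>120)&(g<60)&(b<60); red[:,:]&=True
n,l,s,c=cv2.connectedComponentsWithStats(red.astype('uint8')); print([(*s[i],) for i in range(1,n) if s[i][4]>30])
dk=((r+g+b)<120).astype('uint8'); dk[130:]=0
n,l,s,c=cv2.connectedComponentsWithStats(dk); print([(*s[i],) for i in range(1,n) if s[i][4]>50])
E
```

```text
[[ 0.    -0.166  0.986  0.57 ]
 [-0.01   0.986  0.166 -0.086]
 [-1.    -0.01  -0.001  0.083]
 [ 0.     0.     0.     1.   ]] [0.32509536 0.14556673 0.37074882]
wrist module_top 0.83 [ 0.5692 -0.0191  0.0571]
wrist lever_top 0.71 [ 0.5508 -0.0622  0.1035]
[(np.int32(289), np.int32(29), np.int32(17), np.int32(20), np.int32(267)), (np.int32(340), np.int32(118), np.int32(6), np.int32(29), np.int32(157)), (np.int32(327), np.int32(157), np.int32(15), np.int32(155), np.int32(1445))]
[(np.int32(294), np.int32(59), np.int32(6), np.int32(47), np.int32(239)), (np.int32(338), np.int32(59), np.int32(8), np.int32(47), np.int32(249)), (np.int32(383), np.int32(59), np.int32(9), np.int32(47), np.int32(260)), (np.int32(427), np.int32(58), np.int32(11), np.int32(48), np.int32(283)), (np.int32(471), np.int32(58), np.int32(13), np.int32(47), np.int32(296)), (np.int32(516), np.int32(58), np.int32(15), np.int32(47), np.int32(311))]
```

Notch 1: the pointer column at 343 matches the second tick at 342. On to notch 2.

Emit:
{"op": "carry_out", "data": {"motion": [0,0,0,0,0.002,0,1,0,0,0.3,0.0005,0.003,0,1,0,0,0.4,0.0005,0.004,0,1,0,0,0.4,0.0005,0.004,0,1,0,0,0.4,0.0005,0.0035,0,1,0,0,0.4,0.0005,0.0035,0,1]}}

```text
time_s: 7.55
eef_pos: [0.5679, -0.0721, 0.0825]
eef_rot: [0.704, -0.054, 0.705, 0.064]
wrist_force: [-0.4, -0.8, 2.1]
opening: -0.001
```

Emit:
{"op": "carry_out", "data": {"motion": [0,0,0.3,0.0005,0.0035,0,1]}}

```text
time_s: 7.65
eef_pos: [0.5674, -0.0685, 0.0821]
eef_rot: [0.704, -0.052, 0.705, 0.066]
wrist_force: [0.3, -0.2, 0.1]
opening: 0.007
```

Emit:
{"op": "carry_out", "data": {"motion": [0,0,0,0,0,0,1]}}

```text
time_s: 7.75
eef_pos: [0.5671, -0.0677, 0.0819]
eef_rot: [0.704, -0.051, 0.705, 0.066]
wrist_force: [0.2, 1.1, -0.3]
opening: 0.002
```

```bash
cat > ptr.py <<'E'
import cv2,numpy as np,sys
im=cv2.imread(f'pics/{sys.argv[1]}.png').astype(int)
b,g,r=im[...,0],im[...,1],im[...,2]
for nm,m in (('red',(r>120)&(g<60)&(b<60)),('dark',((r+g+b)<120)&(np.arange(420)[:,None]<130))):
    n,l,s,c=cv2.connectedComponentsWithStats(m.astype('uint8')); print(nm,[([int(v) for v in s[i]],[int(v) for v in c[i]]) for i in range(1,n) if s[i][4]>50])
E
python3 look.py w5; python3 ptr.py w5
```

```text
[[-0.004 -0.165  0.986  0.567]
 [ 0.021  0.986  0.165 -0.068]
 [-1.     0.021 -0.     0.082]
 [ 0.     0.     0.     1.   ]] [ 0.19060225  1.07721002 -0.33286817]
wrist module_top 0.68 [ 0.5644 -0.0185  0.0574]
wrist lever_top 0.83 [ 0.5509 -0.0419  0.0992]
red [([243, 27, 18, 21, 278], [251, 36]), ([342, 118, 7, 28, 156], [344, 131]), ([332, 156, 16, 157, 1447], [339, 232])]
dark [([250, 58, 6, 48, 250], [252, 80]), ([296, 58, 6, 48, 242], [298, 81]), ([340, 58, 8, 47, 251], [343, 81]), ([384, 58, 9, 47, 266], [388, 80]), ([428, 58, 11, 47, 277], [432, 80]), ([471, 58, 13, 47, 292], [477, 80])]
```

Notch 2: the pointer at 344 matches the third tick at 343. For the last notch I'll use careful steps.

Emit:
{"op": "carry_out", "data": {"motion": [0,0,0,0,0.003,0,1,0,0,0,0.0005,0.003,0,1,0,0,0,0.0005,0.004,0,1]}}

```text
time_s: 8.25
eef_pos: [0.5661, -0.0596, 0.0815]
eef_rot: [0.704, -0.053, 0.705, 0.065]
wrist_force: [-1.8, -9.2, 3.7]
opening: -0.004
```

Emit:
{"op": "carry_out", "data": {"motion": [0,0,0,0.0005,0.0035,0,1,0,0,0,0.0005,0.0035,0,1]}}

```text
time_s: 8.45
eef_pos: [0.5652, -0.0548, 0.0816]
eef_rot: [0.704, -0.055, 0.705, 0.063]
wrist_force: [-1.0, -3.9, 1.4]
opening: -0.001
```

Emit:
{"op": "carry_out", "data": {"motion": [0,0,0,0.0005,0.003,0,1]}}

```text
time_s: 8.55
eef_pos: [0.5649, -0.0523, 0.0815]
eef_rot: [0.705, -0.055, 0.705, 0.063]
wrist_force: [-1.1, -2.4, 0.9]
opening: 0.0
```

Emit:
{"op": "carry_out", "data": {"motion": [0,0,0,0,0.0015,0,1]}}

```text
time_s: 8.65
eef_pos: [0.5646, -0.0504, 0.0815]
eef_rot: [0.705, -0.055, 0.705, 0.063]
wrist_force: [0.1, 0.2, -0.2]
opening: 0.001
```

Emit:
{"op": "carry_out", "data": {"motion": [0,0,0,0,0,0,1]}}

```text
time_s: 8.75
eef_pos: [0.5644, -0.0497, 0.0813]
eef_rot: [0.705, -0.055, 0.705, 0.063]
wrist_force: [0.3, -0.8, -0.6]
opening: -0.001
```

```bash
python3 look.py w6; python3 ptr.py w6
```

```text
[[-0.001 -0.166  0.986  0.564]
 [ 0.011  0.986  0.166 -0.05 ]
 [-1.     0.011  0.001  0.081]
 [ 0.     0.     0.     1.   ]] [ 0.33332559 -0.75262266 -0.57214139]
wrist lever_top 0.89 [ 0.551  -0.0261  0.0998]
red [([201, 26, 18, 20, 285], [209, 35]), ([332, 117, 6, 28, 160], [334, 130]), ([320, 156, 14, 150, 1378], [326, 226])]
dark [([208, 57, 8, 48, 260], [211, 80]), ([255, 57, 6, 48, 251], [257, 80]), ([301, 57, 6, 48, 247], [303, 79]), ([345, 57, 8, 48, 263], [348, 80]), ([390, 57, 9, 47, 266], [393, 79]), ([434, 57, 11, 47, 282], [438, 79])]
```

The pointer at 334 is still about 6 mm short of the fourth tick at 348. It may be mid-snap, so I'll look again.

Emit:
{"op": "carry_out", "data": {"motion": [0,0,0,0,-0.001,0,1,0,0,0,0,0,0,1,0,0,0,0,0,0,1]}}

```text
time_s: 9.25
eef_pos: [0.5646, -0.051, 0.0811]
eef_rot: [0.704, -0.055, 0.705, 0.063]
wrist_force: [-0.6, -0.2, -0.0]
opening: 0.002
```

```bash
python3 look.py w7; python3 ptr.py w7
```

```text
[[-0.002 -0.166  0.986  0.565]
 [ 0.011  0.986  0.166 -0.051]
 [-1.     0.011  0.     0.081]
 [ 0.     0.     0.     1.   ]] [-0.61178578 -0.1801747  -0.01055686]
wrist module_top 0.98 [ 0.5669 -0.0218  0.0609]
wrist lever_top 0.69 [ 0.5485 -0.0185  0.1002]
red [([204, 26, 18, 20, 284], [212, 35]), ([350, 117, 7, 29, 166], [353, 130]), ([340, 156, 17, 159, 1470], [347, 232])]
dark [([211, 57, 8, 48, 262], [214, 80]), ([258, 57, 6, 48, 250], [260, 80]), ([304, 57, 6, 48, 250], [306, 79]), ([348, 57, 8, 48, 265], [351, 80]), ([392, 57, 10, 47, 272], [396, 79]), ([437, 57, 11, 47, 286], [442, 79])]
```

Notch 3: the pointer at 353 is on the fourth tick at 351, with no contact force. I'll back off, rise, and move above the button.

Emit:
{"op": "carry_out", "data": {"motion": [0,0,0,0,-0.01,0,1,0,0,0,-0.04,0,0,1,0,0,0,-0.04,0,0,1,0,0,0,0,0.04,-0.004,1,0,0,0,0,0.04,-0.004,1,0,0,0,0,0.04,-0.004,1,0,0,0,0,0.034,-0.001,1,0,0,0,0,0,0,1,0,0,0,0,0,0,1]}}

```text
time_s: 10.35
eef_pos: [0.5297, 0.086, 0.1671]
eef_rot: [0.706, -0.054, 0.704, 0.061]
wrist_force: [0.5, 0.1, -0.5]
opening: -0.003
```

```bash
python3 look.py w8; python3 -c "
from h import *
P=pose('top');ctrl.camera('top');lm('top',P,['read_top','lever_top'])"
```

```text
[[ 0.002 -0.162  0.987  0.53 ]
 [ 0.01   0.987  0.162  0.086]
 [-1.     0.01   0.004  0.167]
 [ 0.     0.     0.     1.   ]] [ 0.49886637  0.0700654  -0.51455918]
wrist module_top 0.87 [ 0.565  -0.0194  0.0556]
wrist lever_top 0.77 [ 0.545  -0.0206  0.1007]
wrist read_top 0.83 [0.5302 0.0891 0.0821]
top lever_top 0.51 [ 0.5458 -0.0198  0.1003]
```

View pics/w8.png

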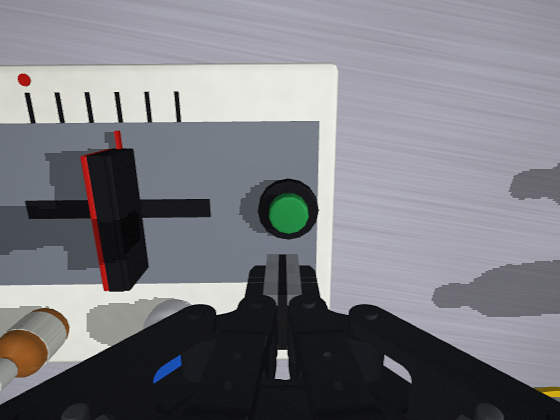

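The lever pointer at (118,140) is on the fourth tick, and the button is at (289,213). I'll descend over the button.

Emit:
{"op": "carry_out", "data": {"motion": [0,0,0,0.035,0.004,-0.001,1,0,0,0,0.025,0,0,1,0,0,0,0.008,0,0,1,0,0,0,0,0,0,1]}}

```text
time_s: 11.1
eef_pos: [0.5303, 0.0875, 0.0983]
eef_rot: [0.707, -0.052, 0.703, 0.059]
wrist_force: [-0.2, -0.4, 0.0]
opening: -0.002
```

```bash
python3 look.py w9
```

```text
[[ 0.005 -0.156  0.988  0.53 ]
 [ 0.01   0.988  0.156  0.087]
 [-1.     0.009  0.006  0.098]
 [ 0.     0.     0.     1.   ]] [-0.16239    -0.4169272   0.03703881]
wrist module_top 0.98 [ 0.5662 -0.0211  0.0572]
wrist lever_top 0.62 [ 0.5446 -0.0223  0.1012]
wrist read_top 0.65 [0.5307 0.0935 0.0847]
```

View pics/w9.png

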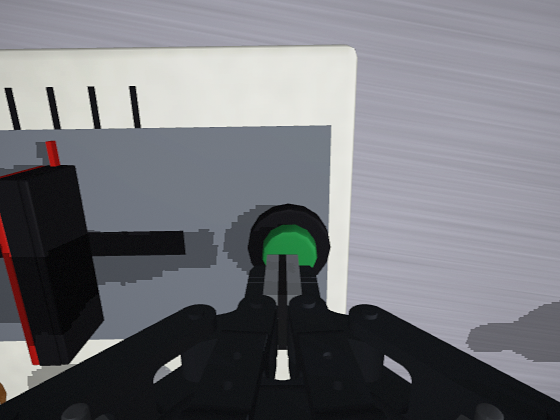

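The tip is over the button, whose centre is about 3 mm further along +y. I'll shift and press.

Emit:
{"op": "carry_out", "data": {"motion": [0,0,0,0.006,0.003,-0.001,1,0,0,0,0.004,0,0,1,0,0,0,0.002,0,0,1]}}

```text
time_s: 11.6
eef_pos: [0.5327, 0.0908, 0.0907]
eef_rot: [0.71, -0.052, 0.699, 0.058]
wrist_force: [-1.3, -1.0, -0.5]
opening: -0.0
```

Emit:
{"op": "carry_out", "data": {"motion": [0,0,0,0.003,0,0,1,0,0,0,0.003,0,0,1]}}

```text
time_s: 11.8
eef_pos: [0.5329, 0.091, 0.0845]
eef_rot: [0.711, -0.052, 0.699, 0.059]
wrist_force: [0.4, -0.8, -0.0]
opening: 0.0
```

Emit:
{"op": "carry_out", "data": {"motion": [0,0,0,0.003,0,0,1,0,0,0,0.003,0,0,1]}}

```text
time_s: 12.0
eef_pos: [0.533, 0.091, 0.0781]
eef_rot: [0.711, -0.053, 0.699, 0.059]
wrist_force: [-2.0, -0.5, 2.5]
opening: 0.001
```

Emit:
{"op": "carry_out", "data": {"motion": [0,0,0,0.003,0,0,1,0,0,0,0.003,0,0,1]}}

```text
time_s: 12.2
eef_pos: [0.5334, 0.091, 0.0753]
eef_rot: [0.71, -0.053, 0.7, 0.059]
wrist_force: [-19.7, -0.9, 46.4]
opening: -0.001
```

Emit:
{"op": "carry_out", "data": {"motion": [0,0,0,0.004,0,0,1,0,0,0,0.004,0,0,1]}}

```text
time_s: 12.4
eef_pos: [0.5334, 0.091, 0.0754]
eef_rot: [0.709, -0.054, 0.701, 0.059]
wrist_force: [-19.1, -0.1, 40.9]
opening: -0.001
```

The press reaches a hard stop at z=0.0753. I'll release step by step to measure the travel from the force.

Emit:
{"op": "carry_out", "data": {"motion": [0,0,0,-0.001,0,-0.001,1]}}

```text
time_s: 12.5
eef_pos: [0.533, 0.0909, 0.0782]
eef_rot: [0.71, -0.054, 0.7, 0.059]
wrist_force: [0.7, 1.4, 3.0]
opening: 0.002
```

Emit:
{"op": "carry_out", "data": {"motion": [0,0,0,-0.0015,0,-0.001,1]}}

```text
time_s: 12.6
eef_pos: [0.533, 0.0909, 0.0809]
eef_rot: [0.711, -0.054, 0.699, 0.059]
wrist_force: [1.7, 1.4, 1.3]
opening: -0.001
```

Emit:
{"op": "carry_out", "data": {"motion": [0,0,0,-0.001,0,-0.001,1]}}

```text
time_s: 12.7
eef_pos: [0.5326, 0.0908, 0.0824]
eef_rot: [0.711, -0.054, 0.699, 0.059]
wrist_force: [-0.0, 1.2, -0.1]
opening: -0.001
```

Emit:
{"op": "carry_out", "data": {"motion": [0,0,0,-0.001,0,-0.001,1]}}

```text
time_s: 12.8
eef_pos: [0.5313, 0.0906, 0.083]
eef_rot: [0.711, -0.054, 0.699, 0.059]
wrist_force: [-0.9, -0.7, -1.6]
opening: 0.003
```

Emit:
{"op": "carry_out", "data": {"motion": [0,0,0,-0.001,0,0,1]}}

```text
time_s: 12.9
eef_pos: [0.5308, 0.0905, 0.0835]
eef_rot: [0.711, -0.054, 0.699, 0.059]
wrist_force: [0.4, -0.6, -0.4]
opening: 0.002
```

Emit:
{"op": "carry_out", "data": {"motion": [0,0,0,-0.001,0,0,1]}}

```text
time_s: 13.0
eef_pos: [0.5302, 0.0905, 0.0839]
eef_rot: [0.71, -0.054, 0.7, 0.059]
wrist_force: [0.3, -0.8, -0.6]
opening: 0.001
```

The travel comes out at about 6–7 mm, so the button went fully down. One more centred press is cheap insurance before I retreat.

Emit:
{"op": "carry_out", "data": {"motion": [0,0,0,0.003,0,-0.001,1,0,0,0,0.003,0,0,1,0,0,0,0.003,0,0,1,0,0,0,0.002,0,0,1]}}

```text
time_s: 13.4
eef_pos: [0.5297, 0.0902, 0.0755]
eef_rot: [0.71, -0.054, 0.7, 0.059]
wrist_force: [-14.0, -0.6, 33.9]
opening: 0.0
```

Emit:
{"op": "carry_out", "data": {"motion": [0,0,0,0,0,0,1]}}

```text
time_s: 13.5
eef_pos: [0.5296, 0.0902, 0.0765]
eef_rot: [0.71, -0.054, 0.7, 0.059]
wrist_force: [-2.6, -0.1, 3.5]
opening: 0.001
```

Emit:
{"op": "carry_out", "data": {"motion": [0,0,0,-0.005,0,0,1,0,0,0,-0.03,0,0,1,0,0,0,-0.04,0,0,1,0,0,0,-0.04,0,0,1,0,0,0,-0.03,0,0,1,0,0,0,0,0,0,1,0,0,0,0,0,0,1]}}

```text
time_s: 14.2
eef_pos: [0.5257, 0.0891, 0.2236]
eef_rot: [0.707, -0.054, 0.702, 0.059]
wrist_force: [-0.4, 0.2, 0.1]
opening: -0.006
```

```bash
python3 look.py w10; python3 -c "
from h import *
for c in ('scene','top'):
  P=pose(c);im=ctrl.camera(c);cv2.imwrite('pics/%s9.png'%c,im);lm(c,P,['lever_top','read_top','amber','jar','reagent_a','beaker','rack','marker'])"
```

```text
[[ 0.007 -0.16   0.987  0.526]
 [ 0.008  0.987  0.16   0.089]
 [-1.     0.007  0.008  0.224]
 [ 0.     0.     0.     1.   ]] [-0.35675014  0.23768666  0.10370754]
wrist lever_top 0.92 [ 0.5488 -0.0234  0.1027]
wrist lever_top 0.62 [ 0.6608 -0.0818  0.0592]
wrist read_top 0.78 [0.5309 0.092  0.0813]
scene lever_top 0.9 [ 0.5483 -0.0214  0.1023]
scene lever_top 0.39 [0.37   0.3733 0.0019]
scene read_top 0.46 [0.529  0.0907 0.0845]
scene amber 0.64 [ 0.6598 -0.0854  0.0602]
scene amber 0.29 [ 0.5497 -0.0218  0.1027]
scene jar 0.54 [0.6391 0.0153 0.0529]
scene jar 0.42 [ 0.5529 -0.0218  0.0993]
scene reagent_a 0.8 [0.5788 0.4161 0.0013]
scene reagent_a 0.69 [0.4543 0.45   0.0007]
scene beaker 0.96 [ 0.548  -0.4462 -0.005 ]
scene rack 0.77 [ 0.3954 -0.4862  0.0029]
scene marker 0.54 [0.3659 0.3739 0.0021]
top lever_top 0.68 [ 0.5453 -0.0216  0.0985]
top read_top 0.2 [0.3694 0.3739 0.0026]
top amber 0.53 [ 0.6624 -0.0904  0.0618]
top jar 0.68 [0.6372 0.0243 0.0598]
top reagent_a 0.96 [0.4517 0.449  0.0007]
top reagent_a 0.57 [5.790e-01 4.124e-01 4.000e-04]
top beaker 0.61 [ 0.5462 -0.4446 -0.0035]
top rack 0.63 [ 0.3912 -0.4934 -0.0032]
top marker 0.63 [3.690e-01 3.745e-01 3.000e-04]
```

View pics/w10.png

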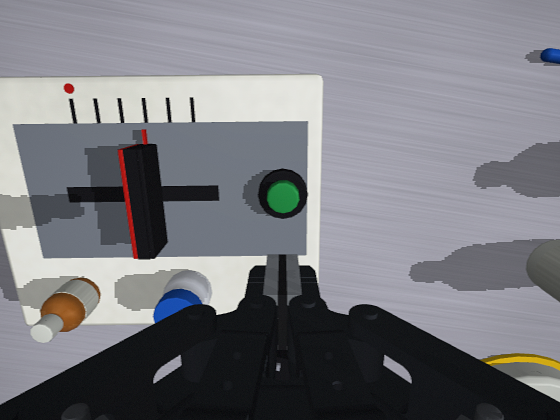

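The pointer at (144,135) is on the fourth tick, which is notch 3. The button at (283,197) is up, the bottles are where they stood, and the arm is clear.

```bash
python3 -c "
from bench import ctrl
print(ctrl.hand_in())"
```

```text
the job is handed in; nothing more can be done
None
```

I pushed the filter lever with the shut fingertips, one notch at a time, to its third click, then pressed the green button fully down and let it go. The job is handed in at about 14.5 s of the 56 s allowed; no verdict was reported.

**Lever:** in the last wrist picture the pointer is on the fourth tick, which is the third notch. The lever was only ever touched on its red face.

**Button:** I pressed it twice, both times after the lever was in the third notch. Each press hit a hard stop at z ≈ 0.0755, about 6–7 mm below where contact was lost on release. The second press was only insurance. The force at the stop read up to about 46 N vertically at the wrist, applied by the fingertips; that is well under the 120 N wrist limit. In the last picture the button is up again.

**Bystanders:** the networks found every loose thing within about 7 mm of its first reading, close to their roughly 4 mm accuracy.

**Finish:** the tool ended about 140 mm above the button, with about zero wrist force.

**Disagreements:**
- The picture taken just after the third push showed the lever about 6 mm short of the notch. It was still snapping in, and the next picture showed it seated.
- A few low-confidence network reports matched the wrong thing (for example, the lever reported at the pen), and I ignored them.

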